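# Put the things on the utility worktop back in their fitted holders

### The job

The worktop has been wiped down and the small things that live by the sink still stand out in a row along its front: put each one back upright in the grey holder that fits it, the small jar in the wide round cup, the dropper bottle in the narrow round cup, the scourer in the square tray and the carton in the long tray. Lower each one into its holder until it stands on the floor of it rather than dropping it in, knock none of them over, and leave the big jar, which has no holder, where it stands.

Things in the scene. Friction and masses are not known exactly. Their poses are not given: they have to be found in the camera images.
- spice_jar: Loose: small, slim glass jar with a yellow-brown screw lid, round, 42 mm across at jar and lid alike, 96 mm tall, about 0.11 kg, standing upright. Origin: centre of its underside; z up.
- dropper_bottle: Loose: small amber glass dropper bottle, round, standing upright, about 0.07 kg, 102 mm tall in all: the bottle's body is 33 mm across from 0 to 62 mm above its underside, then a 24 mm collar to 77 mm, then a 13 mm black rubber bulb. Grip it by the body. Origin: centre of its underside; z up.
- scourer: Loose: small teal scourer block standing on end, 30 mm (x) by 31 mm (y), 50 mm tall, rounded edges, rigid. Origin: centre of its underside; z up.
- carton: Loose: small light printed carton, 36 mm deep (its x) by 93 mm long (its y) by 53 mm tall, standing on its long narrow side, about 0.05 kg; grip it across its 36 mm depth. Origin: centre of its underside; x across the depth, y along the length, z up.
- big_jar: Loose, stays where it is: a bigger, stouter jar with a yellow-brown lid, 64 mm across, 89 mm tall, about 0.27 kg, standing upright in the row among the things to be put away; no grey holder fits it. Origin: centre of its underside; z up.
- wide_cup: Fixed to the worktop: the wider and taller of two grey, round, open-topped holders. Inner diameter 50 mm, flared over its uppermost 14 mm to about 64 mm at the mouth; rim 40 mm high (outer diameter 70 mm), floor (cork) 5 mm above the worktop. Origin: centre of its underside on the worktop; z up.
- narrow_cup: Fixed to the worktop: the narrower and lower of the two grey round holders. Inner diameter 40 mm, flared over its uppermost 14 mm to about 54 mm at the mouth; rim 30 mm high (outer diameter 60 mm), floor (cork) 5 mm above the worktop. Too narrow for the 42 mm jar. Origin: centre of its underside on the worktop; z up.
- square_tray: Fixed to the worktop: grey square open tray, 40 by 40 mm inside, flared to about 52 mm over its uppermost 9 mm; rim 20 mm high, 58 mm square outside, floor (cork) 5 mm above the worktop. Origin: centre of its underside on the worktop; x and y along its sides, z up.
- long_tray: Fixed to the worktop: grey oblong open tray, inside 46 mm (its x) by 104 mm (its y), flared by 6 mm a side over its uppermost 9 mm; rim 22 mm high, 64 by 122 mm outside, floor (cork) 5 mm above the worktop. Origin: centre of its underside on the worktop; x across, y along its length, z up.
Mind the look-alikes: they are no part of the job. Leave any pink look-alike of the wide_cup alone.

How it is judged:
By the outcome, as a careful person would: the job done as asked, in the order asked, and still so for the second after the job is handed in, with the robot touching nothing.
It also fails if it takes over 128 s, if anything falls off the work surface, if the arm or the gripper's body presses on something with over 40 N, if the wrist force passes 120 N, or if a joint passes its speed limit or range.

### The arm

A 6-joint arm with a two-finger parallel gripper is mounted at the origin on a cart in front of the work surface, level with it; the furniture and walls round the work are solid. World frame = base frame: x ahead of the robot, y to its left, z up, the work surface at z = 0. Lengths are in mm, angles in rad, forces in N, time in s.
With the tool pointing down it reaches from about 275 to 750 mm from the base axis. Payload 10.2 kg.
Tool frame: the origin (TCP) lies between the finger pads; the fingertips stand 19 mm ahead of it and the grasp point (between the pads) is the TCP; z points along the fingers, y is the line along which they close (so a half turn about z gives the same grasp; the last joint's range is limited). The gripper opens to 85 mm and grips with 20 to 120 N. Pads are 22 mm wide; open, the fingers measure 114 mm over their backs; the gripper's body (76 mm by 85 mm) begins 54 mm behind the grasp point. The pads swing forward as they close: fully open they stand 13 mm farther back than shut.
Start: joints at [-1.45, 0.313, 1.498, -0, 1.331, -0.223], TCP at [176.948, -494.288, 250.294] pointing down, gripper open.
Joint ranges: [-2.94, 2.94], [-0.97, 2.17], [0.19, 2.56], [-1.23, 4.37], [0.02, 3.11], [-2.88, 2.88]. Speed limits (rad/s): [2.39, 2.39, 3.01, 3.14, 3.14, 3.14].

### API

Orientations are given as a unit quaternion [w, x, y, z].
In Python, from rig import sense, capture, finish_job gives the robot as it stands. The module is installed in compiled form; this text tells all that it offers.
- The arm moves only by the tool move_arm, never from a script. Its argument "moves" is a list of rows, each an object with "turn": the turn, a rotation vector about the tool's x, y, z in rad, a list of three; "translation": the shift along the tool's x, y, z in mm, a list of three; "hand": the opening, from 0 (shut) to 1 (fully open). In form: [{"turn": [wx, wy, wz], "translation": [x, y, z], "hand": hand}, ...]. A call has 1 to 10 rows; each row shifts and turns the commanded pose from where the row before left it, along the tool's axes as they then stand; what a row does not reach is not made up. A row lasts 1/12 s, in which the tool goes at most 41.7 mm and 7.16 degrees, less where a joint would pass 70% of its speed; a pose out of reach is approached as far as the arm can. A call with a gripper value outside its range is refused whole. The fingers move at their own pace and stop on an object; "grip_force" is the grip in N (left out, the last holds). Time passes only in rows, so rows that do not move let the fingers close. It gives the time, the measured TCP pose, the force, the opening and the grip force at its end, in the units of the state.
- sense(): the state, without advancing time (a new reading comes with each control period).
- capture(name): name is "scene" or "top" or "wrist"; returns a dict with "image" (420x560x3 uint8, blue, green, red), "z_map" (420x560 float32, mm along the optical axis (not along the pixel's ray), 0 where there is no reading), "vertical_fov" (degrees; the focal length in pixels is half the picture's height over the tangent of half this angle, whatever the lens; pixels are square), "cx", "cy" (the principal point, pixels), "R" (3x3) and "t" (3): a world point X has camera coordinates R X + t; the wrist camera has in their place "T_tool_cam" (4x4, takes a point from camera to tool coordinates, whose origin is the TCP and whose axes are the flange's). Camera axes: x right, y down, z forward; pixel columns grow to the right and rows downward; lengths in mm; the calibration is good to about 2 mm. A picture is of the moment at which its call begins: read the wrist's pose just before it.
- finish_job(): hands the job in; it is judged then, once.
The state is a dict: "time_s": time; "joints": joint angles; "dq": joint speeds; "tau": joint torques, N m; "eef_pos": TCP position; "ee_rot": TCP orientation; "force": force on the tool from outside, world axes, zero at the start; "wrist_torque": the same for the moment, N m; "grip_width": opening from 0.0 (shut) to 1.0 (fully open); "grip_force": force on a finger pad.
Only numpy, scipy, OpenCV 4.12 (cv2) and the standard library are available. Lean on these libraries where they do the work, as an engineer would, in place of code of your own. Each camera call takes 0.05 s, during which the arm holds its last target. There are 200 camera calls.

## Working session

There is one attempt and no reset: what is moved stays moved. The work goes in short steps, Python scripts to look and compute and a tool call to move; the robot and the scene stay as the last step left them, time stands still between calls to the robot, and variables do not carry over. Pictures are saved under pics/ and viewed, at most 14 in all, crops included, and the job is handed in when it is done.

Besides the shell and the picture viewer there is one more tool, called in YAML: its name, and indented under it one key for each argument. move_arm: Moves the arm, as the interface text tells. Its arguments: {"type":"object","properties":{"moves":{"type":"array","items":{"type":"object","properties":{"turn":{"type":"array","items":{"type":"number"}},"translation":{"type":"array","items":{"type":"number"}},"hand":{"type":"number"}}}},"grip_force":{"type":"number"}},"required":["moves"]}

```bash
mkdir -p pics
cat > h.py <<'E'
import numpy as np, cv2, pickle
from rig import sense, capture
def K(c):
    f=c["image"].shape[0]/2/np.tan(np.radians(c["vertical_fov"])/2); return f,c["cx"],c["cy"]
def world(c):
    f,cx,cy=K(c); z=c["z_map"]; v,u=np.indices(z.shape)
    P=np.stack([(u-cx)/f*z,(v-cy)/f*z,z],-1)
    W=(P-np.array(c["t"]))@np.array(c["R"])
    W[z==0]=np.nan
    return W
E
python3 - <<'E'
from h import *
s=sense();print(s)
for n in("scene","top"):
    c=capture(n);pickle.dump(c,open(n+".pkl","wb"));cv2.imwrite(f"pics/{n}.png",c["image"])
    print(n,c["vertical_fov"],c["cx"],c["cy"],np.round(c["R"],3).tolist(),c["t"],(c["z_map"]==0).mean())
E
```

```text
{'time_s': 0.0, 'joints': array([-1.45040216e+00,  3.13428754e-01,  1.49844113e+00,  1.64929496e-05,
        1.33099118e+00, -2.23363164e-01]), 'dq': array([-0.00147   ,  0.00158225, -0.00020208, -0.00050426,  0.0007938 ,
       -0.00017649]), 'tau': array([-2.04848066e-04, -4.12262249e+01, -2.59740901e+01, -2.14101678e-04,
        4.10959430e-03,  2.33739718e-05]), 'eef_pos': array([ 176.92092147, -494.04436587,  249.74440824]), 'ee_rot': array([-6.32950017e-04,  9.85265329e-01,  1.71031663e-01,  4.06358170e-05]), 'force': array([-0.60898462, -0.08033996, -0.26371326]), 'wrist_torque': array([-0.10372241, -0.05320177, -0.02431047]), 'grip_force': 0.0, 'grip_width': 0.9984209020781266}
scene 47.57127234803928 275.46109619424675 213.2349118415737 [[0.514, -0.857, 0.018], [-0.35, -0.23, -0.908], [0.783, 0.461, -0.418]] [-149.65588939  227.98348199  909.63079943] 0.004047619047619047
top 45.00364411015765 276.6988192401532 209.25166902596754 [[0.231, -0.973, -0.015], [-0.835, -0.19, -0.517], [0.5, 0.131, -0.856]] [  15.41522212  466.92269498 1375.51504848] 0.004030612244897959
```

View pics/scene.png

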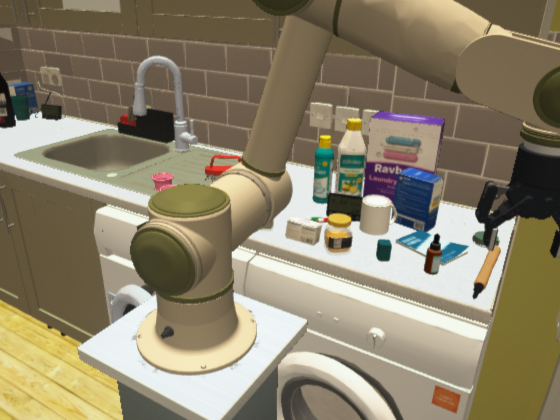

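View pics/top.png

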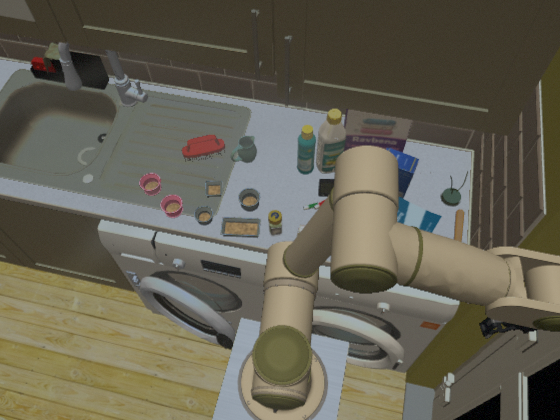

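The scene view shows the carton (303,230), big jar (339,233), scourer (384,250) and dropper bottle (433,258). The top view shows the long tray (240,228), wide cup (249,199), square tray (213,190), narrow cup (204,216), two pink cups (150,184 and 172,205) and a jar at (275,222), which is probably the spice jar. The arm hides the rest.

Run:
```python
from h import *
for n,pts in(("scene",dict(carton=(303,230),big=(339,218),scour=(384,243),drop=(433,255),pink=(163,178),carttop=(300,222),mug=(376,200),screwdr=(488,262))),("top",dict(pink=(150,184),pink2=(172,205),sq=(213,190),nar=(204,216),wide=(249,199),long=(240,228),jar=(275,216),black=(326,187),blue=(430,220),handle=(459,225),bottle=(306,130),brush=(203,148),edge=(240,238)))):
    c=pickle.load(open(n+".pkl","rb"));W=world(c)
    for k,(u,v) in pts.items(): print(n,k,np.round(W[v,u],0))
```

```text
scene carton [428.   0.  39.]
scene big [441. -91.  91.]
scene scour [ 449. -208.   52.]
scene drop [ 452. -323.   53.]
scene pink [538. 587.  25.]
scene carttop [430.  11.  57.]
scene mug [ 611. -125.   87.]
scene screwdr [ 542. -433.   25.]
top pink [529. 582.   0.]
top pink2 [462. 478.   9.]
top sq [552. 366.   1.]
top nar [446. 363.   7.]
top wide [540. 237.   9.]
top long [432. 239.   3.]
top jar [446. 125.  98.]
top black [615.  -3.  50.]
top blue [ 588. -346.   14.]
top handle [ 585. -434.   22.]
top bottle [707.  87. 203.]
top brush [683. 436.  46.]
top edge [397. 229.   2.]
```

move_arm:
  moves:
    - {"turn":[0,0,0.1147],"translation":[0,0,0],"hand":1}
    - {"turn":[0,0,0.1147],"translation":[0,0,0],"hand":1}
    - {"turn":[0,0,0.1147],"translation":[0,0,0],"hand":1}
    - {"turn":[0,0,0],"translation":[29,-30,-10],"hand":1}
    - {"turn":[0,0,0],"translation":[29,-30,-10],"hand":1}
    - {"turn":[0,0,0],"translation":[29,-30,-10],"hand":1}
    - {"turn":[0,0,0],"translation":[29,-30,-10],"hand":1}
    - {"turn":[0,0,0],"translation":[29,-30,-10],"hand":1}
    - {"turn":[0,0,0],"translation":[29,-30,-10],"hand":1}
    - {"turn":[0,0,0],"translation":[29,-30,-10],"hand":1}

```text
time_s: 0.93
eef_pos: [375.1, -288.6, 318.7]
ee_rot: [-0.0, 1.0, -0.0, -0.0]
force: [0.5, -1.0, 0.1]
grip_width: 1.004
grip_force: 0.0
```

```bash
cat >> h.py <<'E'
from scipy.spatial.transform import Rotation as Ro
def wrist(tag):
    s=sense(); c=capture("wrist"); q=np.array(s["ee_rot"])
    T=np.eye(4);T[:3,:3]=Ro.from_quat(q[[1,2,3,0]]).as_matrix();T[:3,3]=s["eef_pos"]
    M=np.linalg.inv(T@np.array(c["T_tool_cam"]));c["R"]=M[:3,:3];c["t"]=M[:3,3]
    pickle.dump(c,open(tag+".pkl","wb"));cv2.imwrite(f"pics/{tag}.png",c["image"]);return s,c
E
python3 - <<'E'
from h import *
s,c=wrist("w1");print(s["eef_pos"],s["ee_rot"],c["T_tool_cam"],c["vertical_fov"],s["joints"])
E
```

```text
[ 375.0519599  -288.63175283  318.66656345] [-7.04014077e-05  9.99999961e-01 -2.62142471e-04 -7.29200303e-05] [[ 3.76740908e-04 -9.52045089e-01 -3.05957523e-01  7.86514935e+01]
 [ 9.99999191e-01  7.30308600e-04 -1.04114489e-03  1.27648165e+00]
 [ 1.21466029e-03 -3.05956884e-01  9.52044594e-01 -1.24786606e+02]
 [ 0.00000000e+00  0.00000000e+00  0.00000000e+00  1.00000000e+00]] 71.28371445403675 [-9.04186561e-01  1.54364638e-01  1.52032913e+00 -2.76529583e-05
  1.46709973e+00  6.67136915e-01]
```

View pics/w1.png

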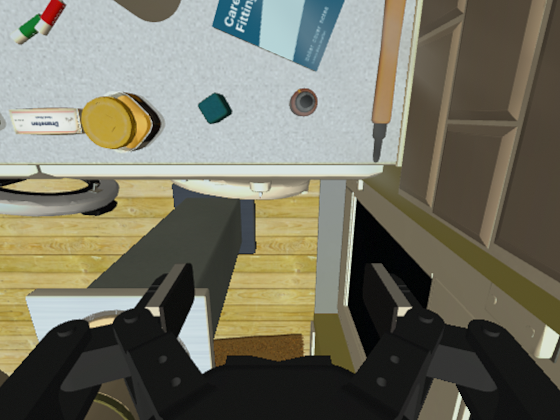

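The wrist view shows the carton (45,121), big jar (108,120), a rotated scourer (214,107) and the dropper bottle (304,101). Next I'll look at the left side.

move_arm:
  moves:
    - {"turn":[0,0,0],"translation":[0,-40,0],"hand":1}
    - {"turn":[0,0,0],"translation":[0,-40,0],"hand":1}
    - {"turn":[0,0,0],"translation":[0,-40,0],"hand":1}
    - {"turn":[0,0,0],"translation":[0,-40,0],"hand":1}
    - {"turn":[0,0,0],"translation":[0,-40,0],"hand":1}
    - {"turn":[0,0,0],"translation":[0,-40,0],"hand":1}
    - {"turn":[0,0,0],"translation":[0,-40,0],"hand":1}
    - {"turn":[0,0,0],"translation":[0,-40,0],"hand":1}
    - {"turn":[0,0,0],"translation":[0,0,0],"hand":1}
    - {"turn":[0,0,0],"translation":[0,0,0],"hand":1}

```text
time_s: 1.82
eef_pos: [373.9, 31.2, 318.2]
ee_rot: [0.0, 1.0, 0.002, -0.0]
force: [-0.1, -0.5, 0.3]
grip_width: 0.995
grip_force: 0.0
```

Run:
```python
from h import *
s,c=wrist("w2");print(s["eef_pos"])
```

```text
[373.94404129  31.17509185 318.20139712]
```

move_arm:
  moves:
    - {"turn":[0,0,0],"translation":[0,-40,0],"hand":1}
    - {"turn":[0,0,0],"translation":[0,-40,0],"hand":1}
    - {"turn":[0,0,0],"translation":[0,-40,0],"hand":1}
    - {"turn":[0,0,0],"translation":[0,-40,0],"hand":1}
    - {"turn":[0,0,0],"translation":[0,-40,0],"hand":1}
    - {"turn":[0,0,0],"translation":[0,-20,0],"hand":1}
    - {"turn":[0,0,0],"translation":[0,0,0],"hand":1}
    - {"turn":[0,0,0],"translation":[0,0,0],"hand":1}

```text
time_s: 2.53
eef_pos: [375.0, 248.8, 317.7]
ee_rot: [0.0, 1.0, -0.0, -0.001]
force: [0.6, -0.0, -0.4]
grip_width: 1.001
grip_force: 0.0
```

Run:
```python
from h import *
s,c=wrist("w3");print(s["eef_pos"])
```

```text
[374.96801727 248.81797601 317.74803407]
```

View pics/w2.png

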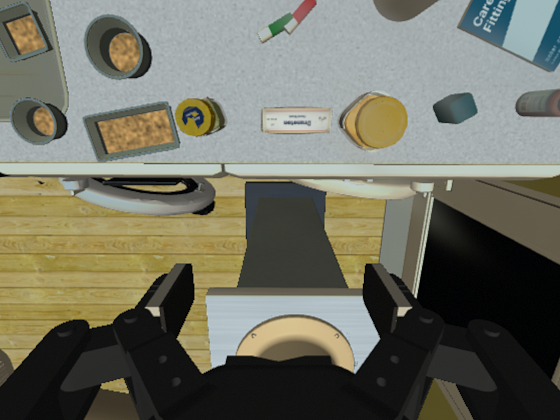

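View pics/w3.png

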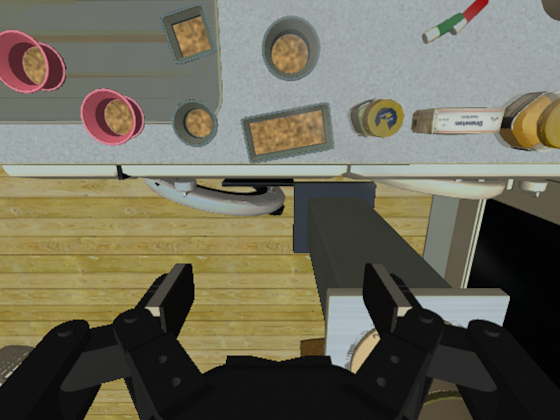

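w2 and w3 show the grey holders: square tray (190,34 in w3), wide cup (291,50), narrow cup (195,123) and long tray (288,132). In w3 the pink look-alikes are at (25,62) and (112,116). The spice jar is at (383,117) in w3 and the carton at (295,120) in w2.

There are two jars. The one at (199,117) in w2 is slim, and the one at (378,121) is stout. I'll check their diameters from the clouds and confirm with a crop.

```bash
cat > meas.py <<'E'
from h import *
from scipy.optimize import least_squares
def circ(p):
    r=least_squares(lambda q:np.hypot(*(p-q[:2]).T)-q[2],[*p.mean(0),25],loss="soft_l1");return np.round(r.x,1)
obj=dict(spice=(446,125,35,80,110),drop=(452,-323,30,40,61),scour=(449,-208,35,42,60),carton=(428,0,62,46,62),big=(441,-91,42,80,100),
 sq=(552,366,50,14,26),nar=(446,363,45,24,36),wide=(540,237,50,33,46),long=(432,239,75,15,28))
def run(tags):
  for n in tags:
    c=pickle.load(open(n+".pkl","rb"));W=world(c).reshape(-1,3)
    ok=np.isfinite(W[:,0])
    for k,(x,y,r,a,b) in obj.items():
        m=ok&(np.hypot(W[:,0]-x,W[:,1]-y)<r)
        P=W[m]; 
        if len(P)<40: continue
        Q=P[(P[:,2]>a)&(P[:,2]<b)]
        if len(Q)<15: continue
        rc=cv2.minAreaRect(Q[:,:2].astype(np.float32))
        print(n,k,len(Q),"rect",np.round(rc[0],1),np.round(rc[1],1),round(rc[2],1),"circ",circ(cv2.convexHull(Q[:,:2].astype(np.float32))[:,0]),"zmax",np.round(np.percentile(Q[:,2],[50,95]),1),"low",np.round(np.percentile(P[:,2],[5]),1))
if __name__=="__main__":
    import sys; run(sys.argv[1:])
E
python3 meas.py w1 w2 w3 scene top
python3 - <<'E'
import cv2,numpy as np
a=cv2.imread("pics/w2.png")[60:180,150:550];cv2.imwrite("pics/crop.png",cv2.resize(a,None,fx=2,fy=2,interpolation=2))
E
```

```text
w1 drop 118 rect [ 466.6 -321.4] [27.3 32.8] 6.9 circ [ 468.5 -321.3   16.1] zmax [59.7 60.9] low [-0.2]
w1 scour 591 rect [ 461.8 -205.7] [30.  30.8] 30.9 circ [ 462.2 -206.4   17.9] zmax [50.9 52.5] low [-0.1]
w1 carton 1801 rect [445.7   6.8] [89.5 32.4] 89.9 circ [447.6   6.6  45. ] zmax [56.2 58. ] low [-0.5]
w1 big 2261 rect [444.7 -91.3] [58.3 57.7] 19.7 circ [444.8 -91.3  29.3] zmax [90.1 91.6] low [1.]
w2 spice 1203 rect [449.5 125.9] [40.6 41. ] 32.3 circ [449.9 126.1  20.7] zmax [97.6 98.9] low [0.3]
w2 drop 363 rect [ 463.4 -311. ] [29.2 13. ] 23.8 circ [ 467.7 -318.6   15.1] zmax [53.  60.6] low [-0.4]
w2 scour 647 rect [ 461.7 -204.3] [30.  30.2] 31.4 circ [ 461.2 -204.1   17.6] zmax [50.4 52.1] low [-0.4]
w2 carton 1841 rect [445.9  -5.1] [113.3  32.5] 89.8 circ [405.6  -1.4  65.1] zmax [55.8 57.6] low [0.8]
w2 big 2173 rect [445.  -89.8] [57.9 58.2] 13.1 circ [445.  -89.6  29.3] zmax [89.7 91.2] low [0.7]
w2 sq 1000 rect [550.6 360.3] [58.3 59.3] 15.8 circ [549.4 355.3  34. ] zmax [20.7 24. ] low [1.1]
w2 nar 830 rect [442.8 359.8] [60.8 61. ] 59.4 circ [442.8 359.7  
[... 1293 characters left out ...]
41.2 -92.6] [55.5 58.4] 86.8 circ [441.1 -91.4  29.1] zmax [88.8 91. ] low [-519.6]
top spice 164 rect [446.5 128.3] [46.1 39.5] 39.5 circ [448.  128.9  22.1] zmax [ 96.1 101.1] low [-2.9]
top carton 32 rect [445.7  47.1] [12.1 34.5] 68.5 circ [441.2  30.8  21.9] zmax [53.2 58.7] low [-60.5]
top sq 112 rect [549.5 361.2] [61.5 57.8] 17.3 circ [548.4 364.2  35.5] zmax [20.  24.2] low [-3.7]
top nar 100 rect [440.2 360.9] [61.7 57.9] 19.8 circ [440.9 360.6  30.5] zmax [29.7 34.8] low [-7.6]
top wide 120 rect [528.1 232.9] [70.4 68.9] 35.6 circ [528.5 233.9  35.7] zmax [39.3 44.8] low [-3.9]
top long 237 rect [448.5 239. ] [110.9 121.8] 10.7 circ [437.9 233.6  65.4] zmax [20.9 26.3] low [-57.6]
```

View pics/crop.png

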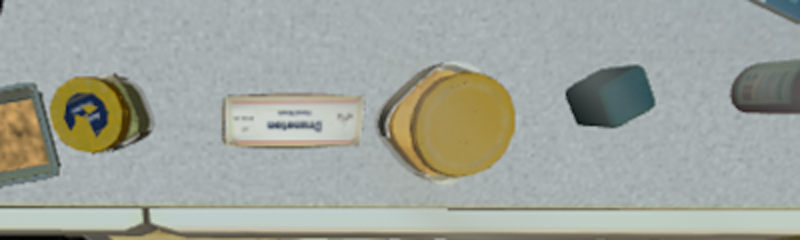

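The crop shows the slim yellow-lidded jar with a blue logo (w2 199,117), 41 mm across and 97 mm tall, so it is the spice jar. The stout jar at (378,121) is about 58 mm across its lid and 90 mm tall, so it is the big jar and stays. The grey cups differ from the pink ones in colour and position. Next I'll refine the carton and long tray.

Run:
```python
from h import *
for n,k,b in(("w1","carton",(410,480,-58,62,50,62)),("w2","carton",(410,480,-55,62,50,62)),("w3","carton",(410,480,-55,62,50,62)),("w2","long",(398,494,170,305,16,28)),("w3","long",(398,494,170,305,16,28))):
    W=world(pickle.load(open(n+".pkl","rb"))).reshape(-1,3);W=W[np.isfinite(W[:,0])]
    m=(W[:,0]>b[0])&(W[:,0]<b[1])&(W[:,1]>b[2])&(W[:,1]<b[3])&(W[:,2]>b[4])&(W[:,2]<b[5])
    rc=cv2.minAreaRect(W[m][:,:2].astype(np.float32));print(n,k,rc, np.median(W[m][:,2]))
```

```text
w1 carton ((446.44378662109375, 6.8246917724609375), (89.47604370117188, 30.778162002563477), 89.94038391113281) 56.23590737855683
w2 carton ((446.6981506347656, -1.8340263366699219), (30.634288787841797, 106.15948486328125), 0.22388698160648346) 55.83633875608393
w3 carton ((445.97271728515625, -1.2316627502441406), (107.46440887451172, 30.67657470703125), 89.96195983886719) 55.59822440377394
w2 long ((429.0788269042969, 233.94590759277344), (64.282470703125, 122.6441879272461), 9.852348327636719) 22.12111680165389
w3 long ((429.0552062988281, 234.0662841796875), (64.3377685546875, 122.18643188476562), 10.049315452575684) 21.7686048625506
```

move_arm:
  moves:
    - {"turn":[0,0,0],"translation":[12.5,20.3,28],"hand":1}
    - {"turn":[0,0,0],"translation":[12.5,20.3,28],"hand":1}
    - {"turn":[0,0,0],"translation":[12.5,20.3,28],"hand":1}
    - {"turn":[0,0,0],"translation":[12.5,20.3,28],"hand":1}
    - {"turn":[0,0,0],"translation":[12.5,20.3,28],"hand":1}
    - {"turn":[0,0,0],"translation":[12.5,20.3,28],"hand":1}
    - {"turn":[0,0,0],"translation":[0,0,0],"hand":1}
    - {"turn":[0,0,0],"translation":[0,0,0],"hand":1}
    - {"turn":[0,0,0],"translation":[0,0,0],"hand":1}

```text
time_s: 3.33
eef_pos: [449.6, 126.8, 151.1]
ee_rot: [-0.0, 1.0, -0.001, 0.0]
force: [-0.7, -0.5, 0.4]
grip_width: 0.998
grip_force: 0.0
```

```bash
python3 - <<'E'
from h import *
s,c=wrist("w4");print(s["eef_pos"],s["ee_rot"])
E
python3 meas.py w4
```

```text
[449.60240064 126.82888194 151.08296099] [-5.70807906e-05  9.99999106e-01 -1.24660315e-03  4.79994143e-04]
w4 spice 3158 rect [450.2 127. ] [40.8 41.4] 80.7 circ [450.1 126.6  20.7] zmax [97.5 98.6] low [1.6]
w4 carton 4800 rect [446.4  -5.1] [114.8  32.6] 88.4 circ [423.6  -4.   58.6] zmax [55.6 57.4] low [-0.]
w4 big 1188 rect [440.5 -67.7] [50.2 15.1] 10.6 circ [444.8 -88.1  28.8] zmax [87.1 90.7] low [0.9]
w4 sq 702 rect [552.7 349.2] [56.3 37.8] 16.1 circ [551.4 349.1  28.8] zmax [22.2 23.8] low [1.2]
w4 nar 1020 rect [441.3 353.6] [49.  60.9] 73.9 circ [442.6 357.8  29.6] zmax [31.5 33.6] low [0.8]
w4 wide 3216 rect [530.1 232. ] [70.9 70.9] 58.7 circ [530.1 232.1  35.6] zmax [40.6 43.6] low [0.4]
w4 long 3576 rect [451.3 238.1] [110.2 123.3] 10.2 circ [436.1 235.7  65.4] zmax [21.9 25.4] low [0.6]
```

Measurements agree. Descend and grip.

move_arm:
  moves:
    - {"turn":[0,0,0],"translation":[0,0,20],"hand":1}
    - {"turn":[0,0,0],"translation":[0,0,20],"hand":1}
    - {"turn":[0,0,0],"translation":[0,0,20],"hand":1}
    - {"turn":[0,0,0],"translation":[0,0,20],"hand":1}
    - {"turn":[0,0,0],"translation":[0,0,0],"hand":0.7}
    - {"turn":[0,0,0],"translation":[0,0,0],"hand":0.3}
    - {"turn":[0,0,0],"translation":[0,0,0],"hand":0.3}
    - {"turn":[0,0,0],"translation":[0,0,0],"hand":0.3}
    - {"turn":[0,0,0],"translation":[0,0,0],"hand":0.3}
    - {"turn":[0,0,0],"translation":[0,0,0],"hand":0.3}
  grip_force: 30

```text
time_s: 4.22
eef_pos: [450.2, 127.9, 72.2]
ee_rot: [-0.0, 1.0, 0.0, 0.002]
force: [-1.5, 1.2, 5.9]
grip_width: 0.521
grip_force: 30.3
```

move_arm:
  moves:
    - {"turn":[0,0,0],"translation":[0,0,-10],"hand":0.3}
    - {"turn":[0,0,0],"translation":[0,0,-20],"hand":0.3}
    - {"turn":[0,0,0],"translation":[0,0,-20],"hand":0.3}
    - {"turn":[0,0,0],"translation":[0,0,-20],"hand":0.3}
    - {"turn":[0,0,0],"translation":[16,-20.9,0],"hand":0.3}
    - {"turn":[0,0,0],"translation":[16,-20.9,0],"hand":0.3}
    - {"turn":[0,0,0],"translation":[16,-20.9,0],"hand":0.3}
    - {"turn":[0,0,0],"translation":[16,-20.9,0],"hand":0.3}
    - {"turn":[0,0,0],"translation":[16,-20.9,0],"hand":0.3}
    - {"turn":[0,0,0],"translation":[0,0,0],"hand":0.3}

```text
time_s: 5.05
eef_pos: [531.1, 235.1, 141.8]
ee_rot: [-0.001, 1.0, 0.001, 0.002]
force: [0.7, -0.3, -0.6]
grip_width: 0.521
grip_force: 31.4
```

move_arm:
  moves:
    - {"turn":[0,0,0],"translation":[0,0,0],"hand":0.3}
    - {"turn":[0,0,0],"translation":[0,0,0],"hand":0.3}

```text
time_s: 5.22
eef_pos: [529.0, 232.0, 141.1]
ee_rot: [0.0, 1.0, -0.0, 0.0]
force: [-0.9, -0.6, -1.0]
grip_width: 0.525
grip_force: 31.4
```

```bash
python3 - <<'E'
from h import *
s,c=wrist("w5");print(s["eef_pos"],s["force"],s["grip_width"])
W=world(c).reshape(-1,3);P=W[(W[:,2]>120)&(abs(W[:,0]-530)<60)&(abs(W[:,1]-232)<25)]
print(np.nanmax(P,0),np.nanmin(P,0))
E
python3 meas.py w5 | egrep "wide|carton"
```

```text
[528.99206231 232.00015533 141.06384729] [-0.89992663 -0.60441395 -1.02606427] 0.5248008798355134
[553.50689712 256.99883763 223.53551515] [507.50908395 207.00038302 120.00278923]
w5 carton 2852 rect [447.5  20.8] [31.4 63.7] 1.2 circ [443.7  20.4  32.1] zmax [55.3 56.9] low [-0.]
w5 wide 1503 rect [538.4 231.8] [70.8 54.6] 87.9 circ [530.3 232.2  35.5] zmax [41.2 43.5] low [1.3]
```

View pics/w5.png

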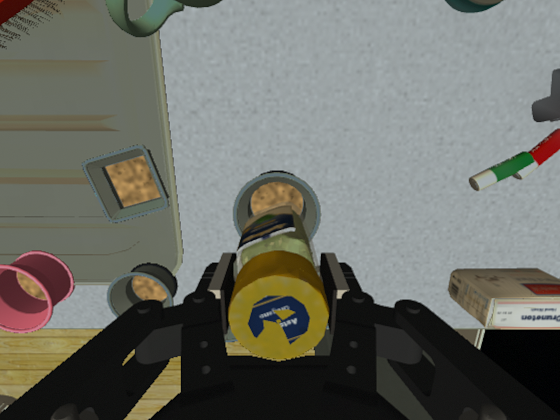

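The jar is held upright at (278,300) over the wide cup (277,205).

move_arm:
  moves:
    - {"turn":[0,0,0],"translation":[1,0,15],"hand":0.3}
    - {"turn":[0,0,0],"translation":[0,0,15],"hand":0.3}
    - {"turn":[0,0,0],"translation":[0,0,12],"hand":0.3}
    - {"turn":[0,0,0],"translation":[0,0,10],"hand":0.3}
    - {"turn":[0,0,0],"translation":[0,0,6],"hand":0.3}
    - {"turn":[0,0,0],"translation":[0,0,3],"hand":0.3}
    - {"turn":[0,0,0],"translation":[0,0,1],"hand":0.3}
    - {"turn":[0,0,0],"translation":[0,0,0],"hand":0.3}
    - {"turn":[0,0,0],"translation":[0,0,0],"hand":0.3}

```text
time_s: 6.02
eef_pos: [530.6, 232.5, 78.9]
ee_rot: [-0.001, 1.0, -0.001, 0.001]
force: [1.2, 4.5, -0.7]
grip_width: 0.517
grip_force: 31.6
```

move_arm:
  moves:
    - {"turn":[0,0,0],"translation":[0,0,1],"hand":0.3}
    - {"turn":[0,0,0],"translation":[0,0,0],"hand":0.3}
    - {"turn":[0,0,0],"translation":[0,0,0],"hand":0.3}

```text
time_s: 6.27
eef_pos: [530.7, 232.5, 78.2]
ee_rot: [-0.001, 1.0, -0.0, 0.001]
force: [1.2, 5.5, 0.6]
grip_width: 0.525
grip_force: 31.8
```

move_arm:
  moves:
    - {"turn":[0,0,0],"translation":[0,0,1],"hand":0.3}
    - {"turn":[0,0,0],"translation":[0,0,0],"hand":0.3}
    - {"turn":[0,0,0],"translation":[0,0,0],"hand":0.3}

```text
time_s: 6.52
eef_pos: [530.8, 232.5, 77.3]
ee_rot: [-0.001, 1.0, -0.0, 0.001]
force: [0.9, 4.7, 2.0]
grip_width: 0.518
grip_force: 31.9
```

move_arm:
  moves:
    - {"turn":[0,0,0],"translation":[0,-2,0],"hand":0.3}
    - {"turn":[0,0,0],"translation":[0,0,0],"hand":0.3}
    - {"turn":[0,0,0],"translation":[0,0,0],"hand":0.3}

```text
time_s: 6.77
eef_pos: [530.8, 233.7, 77.2]
ee_rot: [0.0, 1.0, -0.0, 0.001]
force: [1.2, -0.8, 5.8]
grip_width: 0.523
grip_force: 32.1
```

move_arm:
  moves:
    - {"turn":[0,0,0],"translation":[0,0,1],"hand":0.3}
    - {"turn":[0,0,0],"translation":[0,0,0],"hand":0.3}
    - {"turn":[0,0,0],"translation":[0,0,0],"hand":0.3}

```text
time_s: 7.02
eef_pos: [530.9, 233.7, 77.2]
ee_rot: [0.0, 1.0, -0.0, 0.001]
force: [-2.7, -3.0, 14.3]
grip_width: 0.519
grip_force: 32.8
```

The jar is standing on the floor of the cup, so I'll release and rise.

move_arm:
  moves:
    - {"turn":[0,0,0],"translation":[0,0,-1],"hand":0.56}
    - {"turn":[0,0,0],"translation":[0,0,0],"hand":0.7}
    - {"turn":[0,0,0],"translation":[0,0,0],"hand":0.8}
    - {"turn":[0,0,0],"translation":[0,0,0],"hand":0.8}
    - {"turn":[0,0,0],"translation":[0,0,-15],"hand":0.8}
    - {"turn":[0,0,0],"translation":[0,0,-30],"hand":0.8}
    - {"turn":[0,0,0],"translation":[0,0,-40],"hand":0.8}
    - {"turn":[0,0,0],"translation":[-40,0,0],"hand":1}
    - {"turn":[0,0,0],"translation":[-40,0,0],"hand":1}
    - {"turn":[0,0,0],"translation":[0,0,0],"hand":1}

```text
time_s: 7.85
eef_pos: [443.1, 234.0, 159.8]
ee_rot: [0.001, 1.0, 0.001, -0.004]
force: [0.5, -0.0, -0.7]
grip_width: 0.998
grip_force: 0.0
```

Run:
```python
from h import *
s,c=wrist("w6");print(s["eef_pos"],s["ee_rot"],s["force"])
W=world(c).reshape(-1,3);P=W[(W[:,2]>85)&(W[:,2]<120)&(abs(W[:,0]-530)<40)&(abs(W[:,1]-232)<40)]
print(cv2.minEnclosingCircle(P[:,:2].astype(np.float32)),np.median(P[:,2]))
```

```text
[443.14133901 234.04790718 159.80886336] [ 8.49522360e-04  9.99991381e-01  8.11827736e-04 -3.98215678e-03] [ 0.50671582 -0.00918243 -0.66062805]
((530.0015869140625, 231.9109344482422), 21.12282943725586) 102.6455615884287
```

View pics/w6.png

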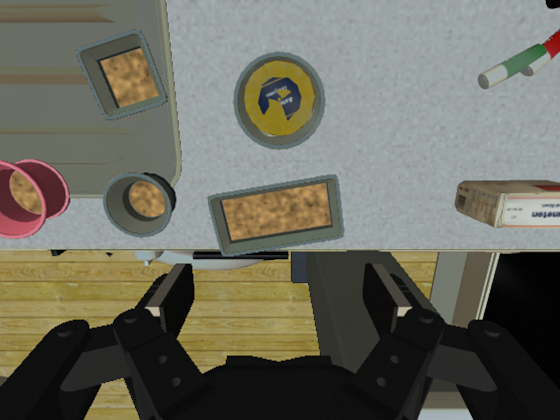

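The jar stands in the wide cup at (280,98), top at 102.6 mm, upright. Next is the dropper bottle.

move_arm:
  moves:
    - {"turn":[0,0,0],"translation":[1.2,39.6,0],"hand":1}
    - {"turn":[0,0,0],"translation":[1.2,39.6,0],"hand":1}
    - {"turn":[0,0,0],"translation":[1.2,39.6,0],"hand":1}
    - {"turn":[0,0,0],"translation":[1.2,39.6,0],"hand":1}
    - {"turn":[0,0,0],"translation":[1.2,39.6,0],"hand":1}
    - {"turn":[0,0,0],"translation":[1.2,39.6,0],"hand":1}
    - {"turn":[0,0,0],"translation":[1.2,39.6,0],"hand":1}
    - {"turn":[0,0,0],"translation":[1.2,39.6,0],"hand":1}
    - {"turn":[0,0,0],"translation":[1.2,39.6,0],"hand":1}
    - {"turn":[0,0,0],"translation":[1.2,39.6,0],"hand":1}

```text
time_s: 8.73
eef_pos: [462.4, -164.5, 161.4]
ee_rot: [0.0, 1.0, -0.0, 0.0]
force: [1.6, 1.8, -0.1]
grip_width: 1.003
grip_force: 0.0
```

move_arm:
  moves:
    - {"turn":[0,0,0],"translation":[1.2,39.6,0],"hand":1}
    - {"turn":[0,0,0],"translation":[1.2,39.6,0],"hand":1}
    - {"turn":[0,0,0],"translation":[1.2,39.6,0],"hand":1}
    - {"turn":[0,0,0],"translation":[1.2,39.6,0],"hand":1}
    - {"turn":[0,0,0],"translation":[0,0,0],"hand":1}
    - {"turn":[0,0,0],"translation":[0,0,0],"hand":1}
    - {"turn":[0,0,0],"translation":[0,0,0],"hand":1}

```text
time_s: 9.32
eef_pos: [467.0, -320.1, 160.9]
ee_rot: [-0.0, 1.0, -0.0, -0.0]
force: [-0.3, 0.3, -1.1]
grip_width: 1.001
grip_force: 0.0
```

```bash
python3 - <<'E'
from h import *
s,c=wrist("w7");print(s["eef_pos"],s["ee_rot"],s["force"])
W=world(c).reshape(-1,3);W=W[(abs(W[:,0]-468)<30)&(abs(W[:,1]+321)<30)]
for a,b in((10,60),(55,66),(66,80),(92,110)):
    P=W[(W[:,2]>a)&(W[:,2]<b)];print(a,len(P),P[:,:2].min(0),P[:,:2].max(0),P[:,2].max())
E
python3 meas.py w7
```

```text
[ 466.98755629 -320.06141748  160.87789731] [-3.21294788e-04  9.99999879e-01 -3.12030235e-04 -2.04111925e-04] [-0.25479011  0.26136296 -1.09757963]
10 566 [ 457.60372869 -338.09429041] [ 486.02306828 -305.18406763] 59.97239240896821
55 501 [ 457.60372869 -337.36425875] [ 485.30428103 -305.28184276] 65.9005210742165
66 472 [ 461.80043913 -333.51545619] [ 480.84634922 -309.95370934] 79.97360145491912
92 290 [ 462.57243669 -328.0149687 ] [ 475.41456369 -315.39387968] 103.29863385203599
w7 drop 150 rect [ 469.5 -321.5] [32.8 22.9] 87.7 circ [ 468.8 -321.9   16.2] zmax [59.8 60.8] low [1.1]
w7 scour 1233 rect [ 461.9 -206.3] [30.1 30.9] 32.3 circ [ 462.5 -206.7   18.2] zmax [50.8 52.2] low [0.3]
w7 big 868 rect [ 440. -114.] [13.9 48.7] 78.8 circ [445.  -92.1  29.3] zmax [86.6 91.2] low [1.]
```

move_arm:
  moves:
    - {"turn":[0,0,0],"translation":[2,1.6,20],"hand":1}
    - {"turn":[0,0,0],"translation":[0,0,25],"hand":1}
    - {"turn":[0,0,0],"translation":[0,0,25],"hand":1}
    - {"turn":[0,0,0],"translation":[0,0,20],"hand":1}
    - {"turn":[0,0,0],"translation":[0,0,12],"hand":1}
    - {"turn":[0,0,0],"translation":[0,0,5],"hand":0.8}
    - {"turn":[0,0,0],"translation":[0,0,0],"hand":0.6}
    - {"turn":[0,0,0],"translation":[0,0,0],"hand":0.5}

```text
time_s: 10.03
eef_pos: [469.5, -321.8, 55.3]
ee_rot: [0.001, 1.0, 0.0, 0.0]
force: [-0.4, -0.3, -0.0]
grip_width: 0.603
grip_force: 0.0
```

move_arm:
  moves:
    - {"turn":[0,0,0],"translation":[0,0,0],"hand":0.4}
    - {"turn":[0,0,0],"translation":[0,0,0],"hand":0.2}
    - {"turn":[0,0,0],"translation":[0,0,0],"hand":0.2}
    - {"turn":[0,0,0],"translation":[0,0,0],"hand":0.2}
    - {"turn":[0,0,0],"translation":[0,0,0],"hand":0.2}

```text
time_s: 10.45
eef_pos: [469.5, -322.1, 55.6]
ee_rot: [0.001, 1.0, -0.0, 0.001]
force: [-0.5, 2.5, 7.2]
grip_width: 0.363
grip_force: 29.5
```

move_arm:
  moves:
    - {"turn":[0,0,0],"translation":[0,0,-10],"hand":0.2}
    - {"turn":[0,0,0],"translation":[0,0,-25],"hand":0.2}
    - {"turn":[0,0,0],"translation":[0,0,-35],"hand":0.2}
    - {"turn":[0,0,0],"translation":[0,0,-35],"hand":0.2}
    - {"turn":[0,0,0],"translation":[0,0,-30],"hand":0.2}
    - {"turn":[0,0,0],"translation":[0,-15,0],"hand":0.2}
    - {"turn":[0,0,0],"translation":[-1,-27,0],"hand":0.2}
    - {"turn":[0,0,0],"translation":[-1,-40,0],"hand":0.2}
    - {"turn":[0,0,0],"translation":[-2,-40,0],"hand":0.2}
    - {"turn":[0,0,0],"translation":[-2,-40,0],"hand":0.2}

```text
time_s: 11.28
eef_pos: [462.4, -158.2, 189.9]
ee_rot: [0.0, 1.0, -0.001, 0.0]
force: [0.7, -0.2, -0.5]
grip_width: 0.366
grip_force: 30.0
```

move_arm:
  moves:
    - {"turn":[0,0,0],"translation":[-2,-40,0],"hand":0.2}
    - {"turn":[0,0,0],"translation":[-2,-40,0],"hand":0.2}
    - {"turn":[0,0,0],"translation":[-2,-40,0],"hand":0.2}
    - {"turn":[0,0,0],"translation":[-2,-40,0],"hand":0.2}
    - {"turn":[0,0,0],"translation":[-2,-40,0],"hand":0.2}
    - {"turn":[0,0,0],"translation":[-2,-40,0],"hand":0.2}
    - {"turn":[0,0,0],"translation":[-2,-40,0],"hand":0.2}
    - {"turn":[0,0,0],"translation":[-2,-40,0],"hand":0.2}
    - {"turn":[0,0,0],"translation":[-2,-40,0],"hand":0.2}
    - {"turn":[0,0,0],"translation":[-1,-40,0],"hand":0.2}

```text
time_s: 12.12
eef_pos: [443.4, 242.2, 190.2]
ee_rot: [-0.0, 1.0, -0.0, 0.0]
force: [1.0, -0.3, -1.3]
grip_width: 0.366
grip_force: 30.0
```

move_arm:
  moves:
    - {"turn":[0,0,0],"translation":[-1,-40,0],"hand":0.2}
    - {"turn":[0,0,0],"translation":[-1,-40,0],"hand":0.2}
    - {"turn":[0,0,0],"translation":[-1,-25,0],"hand":0.2}
    - {"turn":[0,0,0],"translation":[0,-15,0],"hand":0.2}
    - {"turn":[0,0,0],"translation":[0,0,0],"hand":0.2}
    - {"turn":[0,0,0],"translation":[0,0,0],"hand":0.2}
    - {"turn":[0,0,0],"translation":[0,0,0],"hand":0.2}

```text
time_s: 12.7
eef_pos: [441.2, 359.5, 189.6]
ee_rot: [0.0, 1.0, -0.0, 0.0]
force: [0.4, -0.5, -0.5]
grip_width: 0.364
grip_force: 30.0
```

```bash
python3 - <<'E'
from h import *
s,c=wrist("w8");print(s["eef_pos"],s["ee_rot"],s["force"],s["wrist_torque"])
E
python3 meas.py w8
```

```text
[441.19019775 359.51680071 189.60487145] [ 1.36514335e-04  9.99999910e-01 -3.99435509e-04  5.16077611e-05] [ 0.37014897 -0.45992282 -0.4729677 ] [-0.00079875  0.0275101  -0.02568657]
w8 sq 2187 rect [550.9 360.8] [58.5 58.4] 15.7 circ [550.8 361.2  36.7] zmax [20.4 23.5] low [-0.3]
w8 nar 1150 rect [444.5 360.1] [61.1 56.7] 90.0 circ [442.9 360.1  30.4] zmax [30.9 33.4] low [4.8]
w8 wide 1668 rect [529.8 238.3] [71.3 59.2] 4.6 circ [530.3 232.5  35.5] zmax [41.2 43.7] low [0.2]
w8 long 2800 rect [451.4 238.4] [110.1 121.8] 10.3 circ [436.1 234.1  65.5] zmax [21.7 25.1] low [0.2]
```

View pics/w8.png

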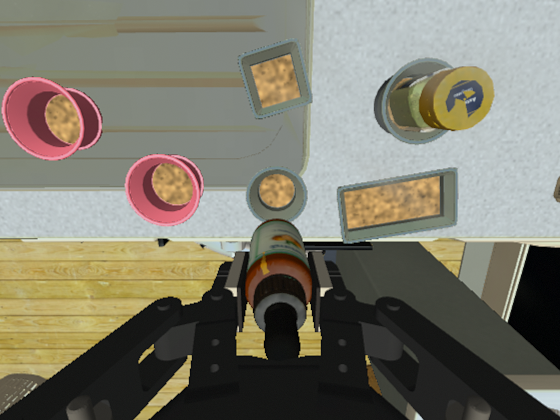

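The bottle is held upright at (280,280) over the narrow cup (276,192).

move_arm:
  moves:
    - {"turn":[0,0,0],"translation":[1.7,-0.5,20],"hand":0.2}
    - {"turn":[0,0,0],"translation":[0,0,30],"hand":0.2}
    - {"turn":[0,0,0],"translation":[0,0,30],"hand":0.2}
    - {"turn":[0,0,0],"translation":[0,0,20],"hand":0.2}
    - {"turn":[0,0,0],"translation":[0,0,10],"hand":0.2}
    - {"turn":[0,0,0],"translation":[0,0,8],"hand":0.2}
    - {"turn":[0,0,0],"translation":[0,0,5],"hand":0.2}
    - {"turn":[0,0,0],"translation":[0,0,3],"hand":0.2}
    - {"turn":[0,0,0],"translation":[0,0,0],"hand":0.2}
    - {"turn":[0,0,0],"translation":[0,0,0],"hand":0.2}

```text
time_s: 13.58
eef_pos: [443.2, 360.9, 64.1]
ee_rot: [-0.0, 1.0, -0.0, 0.001]
force: [0.8, 1.2, -1.0]
grip_width: 0.372
grip_force: 30.0
```

move_arm:
  moves:
    - {"turn":[0,0,0],"translation":[0,0,1],"hand":0.2}
    - {"turn":[0,0,0],"translation":[0,0,0],"hand":0.2}
    - {"turn":[0,0,0],"translation":[0,0,0],"hand":0.2}

```text
time_s: 13.83
eef_pos: [442.9, 360.9, 62.6]
ee_rot: [-0.0, 1.0, -0.0, 0.0]
force: [0.0, 0.0, -0.5]
grip_width: 0.366
grip_force: 30.0
```

move_arm:
  moves:
    - {"turn":[0,0,0],"translation":[0,0,1],"hand":0.2}
    - {"turn":[0,0,0],"translation":[0,0,0],"hand":0.2}
    - {"turn":[0,0,0],"translation":[0,0,0],"hand":0.2}

```text
time_s: 14.08
eef_pos: [442.8, 360.7, 61.2]
ee_rot: [0.0, 1.0, -0.0, -0.0]
force: [-0.8, -0.3, -0.6]
grip_width: 0.366
grip_force: 30.0
```

move_arm:
  moves:
    - {"turn":[0,0,0],"translation":[0,0,1],"hand":0.2}
    - {"turn":[0,0,0],"translation":[0,0,0],"hand":0.2}
    - {"turn":[0,0,0],"translation":[0,0,0],"hand":0.2}

```text
time_s: 14.33
eef_pos: [443.1, 360.9, 60.7]
ee_rot: [-0.0, 1.0, -0.0, 0.0]
force: [-1.2, 0.7, 3.4]
grip_width: 0.368
grip_force: 30.2
```

move_arm:
  moves:
    - {"turn":[0,0,0],"translation":[0,0,0.5],"hand":0.2}
    - {"turn":[0,0,0],"translation":[0,0,-0.5],"hand":0.42}
    - {"turn":[0,0,0],"translation":[0,0,0],"hand":0.55}
    - {"turn":[0,0,0],"translation":[0,0,0],"hand":0.7}
    - {"turn":[0,0,0],"translation":[0,0,0],"hand":0.7}
    - {"turn":[0,0,0],"translation":[0,0,-20],"hand":0.7}
    - {"turn":[0,0,0],"translation":[0,0,-40],"hand":0.7}
    - {"turn":[0,0,0],"translation":[0,0,-40],"hand":1}
    - {"turn":[0,0,0],"translation":[-40,0,0],"hand":1}
    - {"turn":[0,0,0],"translation":[-40,0,0],"hand":1}

```text
time_s: 15.17
eef_pos: [363.6, 361.0, 162.2]
ee_rot: [-0.001, 1.0, -0.001, 0.002]
force: [-0.8, 1.0, -1.0]
grip_width: 0.995
grip_force: 0.0
```

Run:
```python
from h import *
s,c=wrist("w9");print(s["eef_pos"],s["ee_rot"],s["force"])
W=world(c).reshape(-1,3);W=W[(abs(W[:,0]-442)<28)&(abs(W[:,1]-360)<28)]
for a,b in((50,68),(71,83),(96,120)):
    P=W[(W[:,2]>a)&(W[:,2]<b)];print(a,len(P),P[:,:2].min(0),P[:,:2].max(0),P[:,2].max())
```

```text
[363.64900276 361.02101543 162.19045892] [-0.00142081  0.99999577 -0.00117465  0.0022489 ] [-0.82988675  0.99730228 -1.02723867]
50 703 [426.18330709 344.79800098] [458.21163638 377.06714747] 67.99177159809012
71 363 [430.71428807 349.95531634] [453.31176327 372.38251804] 82.99285620131752
96 387 [435.96790607 354.54921751] [448.75007788 367.40139681] 108.91641575444883
```

The bottle stands upright in its cup, top at about 108 mm, with all sections concentric. Next is the scourer.

move_arm:
  moves:
    - {"turn":[0,0,0],"translation":[6.6,37.8,0],"hand":1}
    - {"turn":[0,0,0],"translation":[6.6,37.8,0],"hand":1}
    - {"turn":[0,0,0],"translation":[6.6,37.8,0],"hand":1}
    - {"turn":[0,0,0],"translation":[6.6,37.8,0],"hand":1}
    - {"turn":[0,0,0],"translation":[6.6,37.8,0],"hand":1}
    - {"turn":[0,0,0],"translation":[6.6,37.8,0],"hand":1}
    - {"turn":[0,0,0],"translation":[6.6,37.8,0],"hand":1}
    - {"turn":[0,0,0],"translation":[6.6,37.8,0],"hand":1}
    - {"turn":[0,0,0],"translation":[6.6,37.8,0],"hand":1}
    - {"turn":[0,0,0],"translation":[6.6,37.8,0],"hand":1}

```text
time_s: 16.05
eef_pos: [428.6, -19.1, 160.3]
ee_rot: [-0.0, 1.0, -0.0, 0.0]
force: [0.8, 1.2, -0.6]
grip_width: 0.996
grip_force: 0.0
```

move_arm:
  moves:
    - {"turn":[0,0,0],"translation":[6.6,37.8,0],"hand":1}
    - {"turn":[0,0,0],"translation":[6.6,37.8,0],"hand":1}
    - {"turn":[0,0,0],"translation":[6.6,37.8,0],"hand":1}
    - {"turn":[0,0,0],"translation":[6.6,37.8,0],"hand":1}
    - {"turn":[0,0,0],"translation":[6.6,37.8,0],"hand":1}
    - {"turn":[0,0,-0.11],"translation":[0,0,0],"hand":1}
    - {"turn":[0,0,-0.11],"translation":[0,0,0],"hand":1}
    - {"turn":[0,0,-0.11],"translation":[0,0,0],"hand":1}
    - {"turn":[0,0,-0.11],"translation":[0,0,0],"hand":1}
    - {"turn":[0,0,-0.11],"translation":[0,0,0],"hand":1}

```text
time_s: 16.88
eef_pos: [461.6, -206.3, 160.1]
ee_rot: [-0.0, 0.962, 0.274, -0.0]
force: [-0.6, 0.0, -0.6]
grip_width: 0.999
grip_force: 0.0
```

move_arm:
  moves:
    - {"turn":[0,0,0],"translation":[0,0,0],"hand":1}
    - {"turn":[0,0,0],"translation":[0,0,0],"hand":1}

```text
time_s: 17.05
eef_pos: [461.6, -206.2, 160.1]
ee_rot: [-0.0, 0.963, 0.27, -0.0]
force: [-0.2, 0.5, 0.3]
grip_width: 1.003
grip_force: 0.0
```

```bash
python3 - <<'E'
from h import *
s,c=wrist("w10");print(s["eef_pos"],s["ee_rot"],s["force"])
R=Ro.from_quat(np.array(s["ee_rot"])[[1,2,3,0]]).as_matrix();print("yaw",np.degrees(np.arctan2(R[1,0],R[0,0])))
d=np.array([462,-206.2,40])-s["eef_pos"];print("tool shift to scourer",R.T@d)
E
python3 meas.py w10
```

```text
[ 461.60909608 -206.21882643  160.145631  ] [-1.18654150e-04  9.62905808e-01  2.69837697e-01 -8.75883860e-05] [-0.22207023  0.47909632  0.29218413]
yaw 31.309219382174014
tool shift to scourer [  0.35633442   0.22018408 120.14553821]
w10 scour 1211 rect [ 462.3 -205.1] [29.5 30.3] 32.0 circ [ 462.9 -205.1   18.2] zmax [50.7 52.1] low [0.7]
w10 carton 3948 rect [447.2  -4.1] [67.4 31.4] 89.7 circ [447.7 -10.   29.4] zmax [56.  57.7] low [0.2]
w10 big 6437 rect [445.5 -90.7] [58.2 58.7] 31.0 circ [445.3 -90.8  29.4] zmax [89.9 91.3] low [1.2]
```

move_arm:
  moves:
    - {"turn":[0,0,0],"translation":[0.5,0,30],"hand":1}
    - {"turn":[0,0,0],"translation":[0,0,35],"hand":1}
    - {"turn":[0,0,0],"translation":[0,0,30],"hand":1}
    - {"turn":[0,0,0],"translation":[0,0,18],"hand":1}
    - {"turn":[0,0,0],"translation":[0,0,8],"hand":0.8}
    - {"turn":[0,0,0],"translation":[0,0,0],"hand":0.6}
    - {"turn":[0,0,0],"translation":[0,0,0],"hand":0.5}
    - {"turn":[0,0,0],"translation":[0,0,0],"hand":0.4}
    - {"turn":[0,0,0],"translation":[0,0,0],"hand":0.2}
    - {"turn":[0,0,0],"translation":[0,0,0],"hand":0.2}

```text
time_s: 17.93
eef_pos: [462.8, -206.5, 40.7]
ee_rot: [0.001, 0.962, 0.271, 0.001]
force: [-0.5, 0.0, 7.1]
grip_width: 0.351
grip_force: 30.8
```

move_arm:
  moves:
    - {"turn":[0,0,0],"translation":[0,0,0],"hand":0.2}
    - {"turn":[0,0,0],"translation":[0,0,0],"hand":0.2}
    - {"turn":[0,0,0],"translation":[0,0,0],"hand":0.2}

```text
time_s: 18.18
eef_pos: [462.8, -206.5, 40.7]
ee_rot: [0.001, 0.962, 0.271, 0.001]
force: [-0.8, 0.7, 6.5]
grip_width: 0.349
grip_force: 30.8
```

move_arm:
  moves:
    - {"turn":[0,0,0],"translation":[0,0,-15],"hand":0.2}
    - {"turn":[0,0,0],"translation":[0,0,-35],"hand":0.2}
    - {"turn":[0,0,0],"translation":[0,0,-40],"hand":0.2}
    - {"turn":[0,0,0],"translation":[0,0,-40],"hand":0.2}
    - {"turn":[0,0,0.0907],"translation":[0,0,0],"hand":0.2}
    - {"turn":[0,0,0.0907],"translation":[0,0,0],"hand":0.2}
    - {"turn":[0,0,0.0907],"translation":[0,0,0],"hand":0.2}
    - {"turn":[0,0,0],"translation":[8,-17.5,0],"hand":0.2}
    - {"turn":[0,0,0],"translation":[13,-29,0],"hand":0.2}
    - {"turn":[0,0,0],"translation":[16,-35,0],"hand":0.2}

```text
time_s: 19.02
eef_pos: [475.3, -117.5, 169.9]
ee_rot: [0.001, 0.991, 0.137, 0.001]
force: [1.3, 1.0, -0.3]
grip_width: 0.35
grip_force: 29.9
```

move_arm:
  moves:
    - {"turn":[0,0,0],"translation":[16,-35,0],"hand":0.2}
    - {"turn":[0,0,0],"translation":[16,-35,0],"hand":0.2}
    - {"turn":[0,0,0],"translation":[16,-35,0],"hand":0.2}
    - {"turn":[0,0,0],"translation":[16,-35,0],"hand":0.2}
    - {"turn":[0,0,0],"translation":[16,-35,0],"hand":0.2}
    - {"turn":[0,0,0],"translation":[16,-35,0],"hand":0.2}
    - {"turn":[0,0,0],"translation":[16,-35,0],"hand":0.2}
    - {"turn":[0,0,0],"translation":[16,-35,0],"hand":0.2}
    - {"turn":[0,0,0],"translation":[16,-35,0],"hand":0.2}
    - {"turn":[0,0,0],"translation":[16,-35,0],"hand":0.2}

```text
time_s: 19.85
eef_pos: [533.2, 265.1, 170.1]
ee_rot: [-0.0, 0.99, 0.138, 0.001]
force: [0.2, -0.2, 0.6]
grip_width: 0.35
grip_force: 29.9
```

move_arm:
  moves:
    - {"turn":[0,0,0],"translation":[16,-35,0],"hand":0.2}
    - {"turn":[0,0,0],"translation":[13,-29,0],"hand":0.2}
    - {"turn":[0,0,0],"translation":[13,-26.5,0],"hand":0.2}
    - {"turn":[0,0,0],"translation":[0,0,0],"hand":0.2}
    - {"turn":[0,0,0],"translation":[0,0,0],"hand":0.2}
    - {"turn":[0,0,0],"translation":[0,0,0],"hand":0.2}

```text
time_s: 20.35
eef_pos: [548.8, 361.0, 169.5]
ee_rot: [0.0, 0.99, 0.138, 0.0]
force: [0.4, -0.3, -1.0]
grip_width: 0.351
grip_force: 30.0
```

```bash
python3 - <<'E'
from h import *
s,c=wrist("w11");print(s["eef_pos"],s["force"])
R=Ro.from_quat(np.array(s["ee_rot"])[[1,2,3,0]]).as_matrix();print("yaw",np.degrees(np.arctan2(R[1,0],R[0,0])))
print("tool shift",R.T@(np.array([550.8,360.7,45])-s["eef_pos"]))
E
python3 meas.py w11
```

```text
[548.82855231 361.03583121 169.53750637] [ 0.36266028 -0.30399847 -1.02437088]
yaw 15.893788642915625
tool shift [  1.79350511   0.82707095 124.53790256]
w11 carton 1004 rect [446.7  34.8] [32.3 37.7] 2.5 circ [445.1  34.2  21.2] zmax [54.6 56.4] low [-0.2]
w11 sq 1725 rect [551.4 360.8] [58.2 58.2] 14.7 circ [550.2 361.2  36.5] zmax [20.5 23.4] low [2.4]
w11 wide 1268 rect [534.7 238.8] [57.3 70.8] 57.3 circ [530.8 232.9  35.4] zmax [41.3 43.8] low [0.2]
w11 long 379 rect [427.9 248.1] [112.2 110.4] 38.8 circ [441.2 232.9  65. ] zmax [21.8 25.1] low [-0.1]
```

View pics/w11.png

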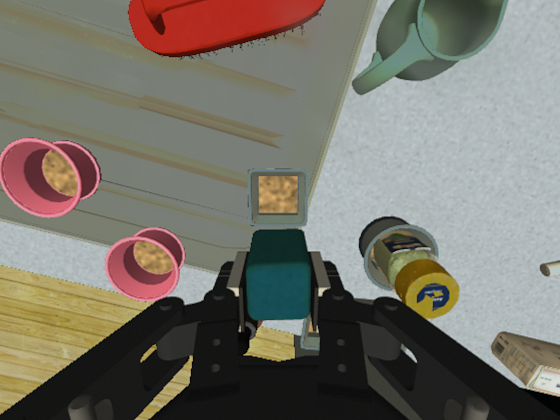

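The scourer (278,275) is aligned with the square tray (278,197).

move_arm:
  moves:
    - {"turn":[0,0,0],"translation":[1.8,0.8,20],"hand":0.2}
    - {"turn":[0,0,0],"translation":[0,0,30],"hand":0.2}
    - {"turn":[0,0,0],"translation":[0,0,30],"hand":0.2}
    - {"turn":[0,0,0],"translation":[0,0,20],"hand":0.2}
    - {"turn":[0,0,0],"translation":[0,0,10],"hand":0.2}
    - {"turn":[0,0,0],"translation":[0,0,7],"hand":0.2}
    - {"turn":[0,0,0],"translation":[0,0,4],"hand":0.2}
    - {"turn":[0,0,0],"translation":[0,0,1],"hand":0.2}
    - {"turn":[0,0,0],"translation":[0,0,0],"hand":0.2}
    - {"turn":[0,0,0],"translation":[0,0,0],"hand":0.2}

```text
time_s: 21.23
eef_pos: [551.4, 361.4, 48.5]
ee_rot: [-0.0, 0.99, 0.138, 0.001]
force: [-0.3, 0.4, -0.2]
grip_width: 0.348
grip_force: 29.9
```

move_arm:
  moves:
    - {"turn":[0,0,0],"translation":[0,0,1],"hand":0.2}
    - {"turn":[0,0,0],"translation":[0,0,0],"hand":0.2}
    - {"turn":[0,0,0],"translation":[0,0,0],"hand":0.2}

```text
time_s: 21.48
eef_pos: [550.9, 361.3, 46.6]
ee_rot: [-0.0, 0.99, 0.138, 0.0]
force: [-0.6, -0.3, -0.9]
grip_width: 0.351
grip_force: 29.9
```

move_arm:
  moves:
    - {"turn":[0,0,0],"translation":[0,0,1],"hand":0.2}
    - {"turn":[0,0,0],"translation":[0,0,0],"hand":0.2}
    - {"turn":[0,0,0],"translation":[0,0,0],"hand":0.2}

```text
time_s: 21.73
eef_pos: [551.1, 361.4, 45.8]
ee_rot: [-0.0, 0.99, 0.138, 0.0]
force: [-0.6, 0.1, 5.2]
grip_width: 0.351
grip_force: 30.4
```

move_arm:
  moves:
    - {"turn":[0,0,0],"translation":[0,0,0.7],"hand":0.2}
    - {"turn":[0,0,0],"translation":[0,0,0],"hand":0.2}
    - {"turn":[0,0,0],"translation":[0,0,0],"hand":0.2}

```text
time_s: 21.98
eef_pos: [551.1, 361.4, 45.8]
ee_rot: [-0.0, 0.99, 0.138, 0.001]
force: [-3.4, -1.1, 9.4]
grip_width: 0.35
grip_force: 31.1
```

move_arm:
  moves:
    - {"turn":[0,0,0],"translation":[0,0,-0.7],"hand":0.4}
    - {"turn":[0,0,0],"translation":[0,0,0],"hand":0.55}
    - {"turn":[0,0,0],"translation":[0,0,0],"hand":0.7}
    - {"turn":[0,0,0],"translation":[0,0,0],"hand":0.7}
    - {"turn":[0,0,0],"translation":[0,0,-20],"hand":0.7}
    - {"turn":[0,0,0],"translation":[0,0,-40],"hand":0.7}
    - {"turn":[0,0,0],"translation":[0,0,-40],"hand":1}
    - {"turn":[0,0,0],"translation":[0,0,-40],"hand":1}
    - {"turn":[0,0,0],"translation":[-40,0,0],"hand":1}
    - {"turn":[0,0,0],"translation":[-40,0,0],"hand":1}

```text
time_s: 22.82
eef_pos: [475.3, 339.6, 188.0]
ee_rot: [-0.001, 0.99, 0.138, 0.004]
force: [0.3, -0.3, -1.1]
grip_width: 1.002
grip_force: 0.0
```

Run:
```python
from h import *
s,c=wrist("w12");print(s["eef_pos"],s["force"])
R=Ro.from_quat(np.array(s["ee_rot"])[[1,2,3,0]]).as_matrix();print("yaw",np.degrees(np.arctan2(R[1,0],R[0,0])))
W=world(c).reshape(-1,3);P=W[(abs(W[:,0]-551)<40)&(abs(W[:,1]-361)<40)&(W[:,2]>45)&(W[:,2]<70)]
print(cv2.minAreaRect(P[:,:2].astype(np.float32)),np.median(P[:,2]))
```

```text
[475.25877381 339.59677488 187.96002527] [ 0.34129771 -0.28169347 -1.11383454]
yaw 15.854573714899017
((551.475830078125, 360.8827819824219), (30.116806030273438, 29.60007095336914), 17.31912612915039) 55.875804401385
```

View pics/w12.png

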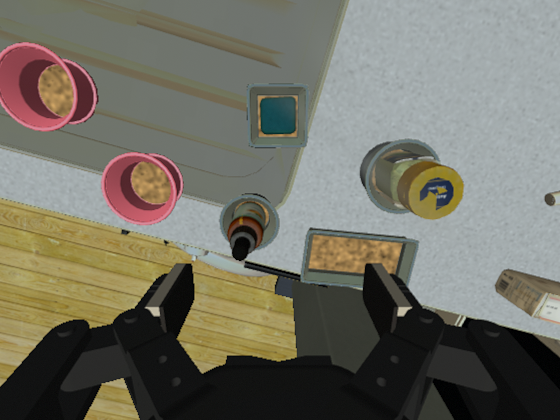

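All three are standing in their holders: scourer (278,117), bottle (246,225) and jar (415,180). Next is the carton.

move_arm:
  moves:
    - {"turn":[0,0,0],"translation":[-13,34.7,0],"hand":1}
    - {"turn":[0,0,0],"translation":[-13,34.7,0],"hand":1}
    - {"turn":[0,0,0],"translation":[-13,34.7,0],"hand":1}
    - {"turn":[0,0,0],"translation":[-13,34.7,0],"hand":1}
    - {"turn":[0,0,0],"translation":[-13,34.7,0],"hand":1}
    - {"turn":[0,0,0],"translation":[-13,34.7,0],"hand":1}
    - {"turn":[0,0,0],"translation":[-13,34.7,0],"hand":1}
    - {"turn":[0,0,0],"translation":[-13,34.7,0],"hand":1}
    - {"turn":[0,0,0],"translation":[-13.4,34.8,0],"hand":1}
    - {"turn":[0,0,-0.1176],"translation":[0,0,0],"hand":1}

```text
time_s: 23.7
eef_pos: [446.3, 1.8, 185.3]
ee_rot: [0.001, 0.981, 0.194, -0.0]
force: [0.2, 0.5, 0.4]
grip_width: 0.991
grip_force: 0.0
```

move_arm:
  moves:
    - {"turn":[0,0,-0.1176],"translation":[0,0,0],"hand":1}
    - {"turn":[0,0,-0.1176],"translation":[0,0,0],"hand":1}
    - {"turn":[0,0,-0.1176],"translation":[0,0,0],"hand":1}
    - {"turn":[0,0,-0.1176],"translation":[0,0,0],"hand":1}
    - {"turn":[0,0,-0.1176],"translation":[0,0,0],"hand":1}
    - {"turn":[0,0,-0.1176],"translation":[0,0,0],"hand":1}
    - {"turn":[0,0,-0.1176],"translation":[0,0,0],"hand":1}
    - {"turn":[0,0,-0.1176],"translation":[0,0,0],"hand":1}
    - {"turn":[0,0,-0.1176],"translation":[0,0,0],"hand":1}
    - {"turn":[0,0,-0.1176],"translation":[0,0,0],"hand":1}

```text
time_s: 24.53
eef_pos: [446.5, 6.7, 185.2]
ee_rot: [-0.0, 0.705, 0.709, -0.0]
force: [0.6, -0.5, 1.2]
grip_width: 1.0
grip_force: 0.0
```

move_arm:
  moves:
    - {"turn":[0,0,0],"translation":[0,0,0],"hand":1}
    - {"turn":[0,0,0],"translation":[0,0,0],"hand":1}
    - {"turn":[0,0,0],"translation":[0,0,0],"hand":1}

```text
time_s: 24.78
eef_pos: [446.6, 6.7, 185.2]
ee_rot: [-0.0, 0.708, 0.706, -0.0]
force: [-0.2, -1.3, 0.1]
grip_width: 0.997
grip_force: 0.0
```

Run:
```python
from h import *
s,c=wrist("w13");print(s["eef_pos"],s["force"])
R=Ro.from_quat(np.array(s["ee_rot"])[[1,2,3,0]]).as_matrix();print("yaw",np.degrees(np.arctan2(R[1,0],R[0,0])))
W=world(c).reshape(-1,3);P=W[(abs(W[:,0]-446)<40)&(W[:,1]>-55)&(W[:,1]<75)&(W[:,2]>48)&(W[:,2]<62)]
print(cv2.minAreaRect(P[:,:2].astype(np.float32)),np.median(P[:,2]))
```

```text
[446.56847608   6.73831183 185.20378837] [-0.22183229 -1.26526398  0.08790533]
yaw 89.82822628257894
((445.8313293457031, -1.4374427795410156), (31.391136169433594, 107.28945922851562), 0.7799583673477173) 55.822018609330556
```

View pics/w13.png

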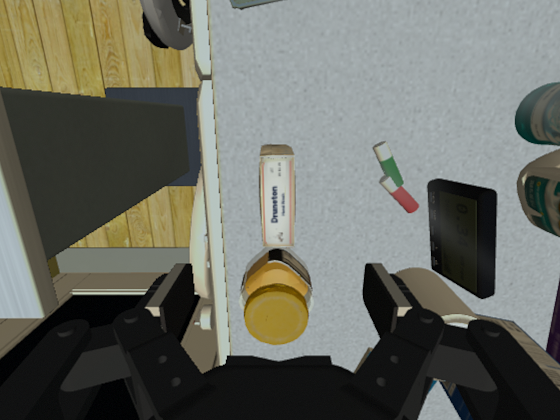

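The carton is at (277,197), clear of the big jar (277,310). Its upper edge in y is 52 mm, so its centre is at about y 6.

move_arm:
  moves:
    - {"turn":[0,0,0],"translation":[0,0,30],"hand":1}
    - {"turn":[0,0,0],"translation":[0,0,40],"hand":1}
    - {"turn":[0,0,0],"translation":[0,0,35],"hand":1}
    - {"turn":[0,0,0],"translation":[0,0,25],"hand":1}
    - {"turn":[0,0,0],"translation":[0,0,10],"hand":1}
    - {"turn":[0,0,0],"translation":[0,0,4],"hand":0.8}
    - {"turn":[0,0,0],"translation":[0,0,0],"hand":0.65}
    - {"turn":[0,0,0],"translation":[0,0,0],"hand":0.55}
    - {"turn":[0,0,0],"translation":[0,0,0],"hand":0.45}
    - {"turn":[0,0,0],"translation":[0,0,0],"hand":0.25}
  grip_force: 25

```text
time_s: 25.67
eef_pos: [447.3, 6.6, 42.3]
ee_rot: [0.001, 0.707, 0.707, 0.001]
force: [-0.0, -0.2, 5.0]
grip_width: 0.412
grip_force: 25.8
```

move_arm:
  moves:
    - {"turn":[0,0,0],"translation":[0,0,0],"hand":0.25}
    - {"turn":[0,0,0],"translation":[0,0,0],"hand":0.25}
    - {"turn":[0,0,0],"translation":[0,0,0],"hand":0.25}
    - {"turn":[0,0,0],"translation":[0,0,0],"hand":0.25}

```text
time_s: 26.0
eef_pos: [447.3, 6.6, 42.3]
ee_rot: [0.001, 0.707, 0.707, 0.001]
force: [-0.5, 0.8, 7.4]
grip_width: 0.409
grip_force: 26.1
```

move_arm:
  moves:
    - {"turn":[0,0,0],"translation":[0,0,-15],"hand":0.25}
    - {"turn":[0,0,0],"translation":[0,0,-35],"hand":0.25}
    - {"turn":[0,0,0],"translation":[0,0,-35],"hand":0.25}
    - {"turn":[0,0,0],"translation":[0,0,-25],"hand":0.25}
    - {"turn":[0,0,-0.087],"translation":[0,0,0],"hand":0.25}
    - {"turn":[0,0,-0.087],"translation":[0,0,0],"hand":0.25}
    - {"turn":[0,0,0],"translation":[22,3.1,0],"hand":0.25}
    - {"turn":[0,0,0],"translation":[33,3.1,0],"hand":0.25}
    - {"turn":[0,0,0],"translation":[38,3.1,0],"hand":0.25}
    - {"turn":[0,0,0],"translation":[38,3.1,0],"hand":0.25}

```text
time_s: 26.83
eef_pos: [435.8, 139.1, 151.7]
ee_rot: [0.0, 0.643, 0.766, 0.0]
force: [1.3, -1.2, -0.8]
grip_width: 0.408
grip_force: 25.3
```

move_arm:
  moves:
    - {"turn":[0,0,0],"translation":[38,3.1,0],"hand":0.25}
    - {"turn":[0,0,0],"translation":[36,3.1,0],"hand":0.25}
    - {"turn":[0,0,0],"translation":[22,3,0],"hand":0.25}
    - {"turn":[0,0,0],"translation":[0,0,0],"hand":0.25}
    - {"turn":[0,0,0],"translation":[0,0,0],"hand":0.25}
    - {"turn":[0,0,0],"translation":[0,0,0],"hand":0.25}

```text
time_s: 27.33
eef_pos: [428.5, 233.6, 151.4]
ee_rot: [0.0, 0.643, 0.766, -0.0]
force: [0.4, -0.1, -0.8]
grip_width: 0.413
grip_force: 25.3
```

Run:
```python
from h import *
s,c=wrist("w14");print(s["eef_pos"],s["force"],s["wrist_torque"])
R=Ro.from_quat(np.array(s["ee_rot"])[[1,2,3,0]]).as_matrix();print("yaw",np.degrees(np.arctan2(R[1,0],R[0,0])))
print("tool shift",R.T@(np.array([429,234,47])-s["eef_pos"]))
W=world(c).reshape(-1,3);L=(W-s["eef_pos"])@R
P=L[(L[:,2]>-20)&(L[:,2]<-5)&(abs(L[:,1])<30)&(L[:,0]>13)&(L[:,0]<70)]
print("far end of carton (tool)",P.min(0),P.max(0))
```

```text
[428.47997337 233.57700225 151.40300588] [ 0.44418175 -0.06244274 -0.80716386] [0.01229425 0.01066978 0.04142295]
yaw 99.98612126305991
tool shift [  0.34691077   0.57701467 104.40298702]
far end of carton (tool) [ 13.00190583 -15.46362044 -15.8136438 ] [45.62796382 15.98197779 -5.00283498]
```

View pics/w14.png

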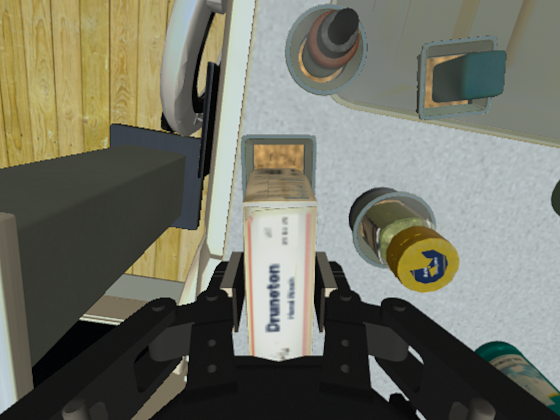

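The carton (280,270) lines up with the long tray (280,150).

move_arm:
  moves:
    - {"turn":[0,0,0],"translation":[1,0.5,20],"hand":0.25}
    - {"turn":[0,0,0],"translation":[0,0,30],"hand":0.25}
    - {"turn":[0,0,0],"translation":[0,0,22],"hand":0.25}
    - {"turn":[0,0,0],"translation":[0,0,12],"hand":0.25}
    - {"turn":[0,0,0],"translation":[0,0,8],"hand":0.25}
    - {"turn":[0,0,0],"translation":[0,0,6],"hand":0.25}
    - {"turn":[0,0,0],"translation":[0,0,4],"hand":0.25}
    - {"turn":[0,0,0],"translation":[0,0,0],"hand":0.25}
    - {"turn":[0,0,0],"translation":[0,0,0],"hand":0.25}

```text
time_s: 28.13
eef_pos: [429.1, 235.0, 49.8]
ee_rot: [0.0, 0.643, 0.766, 0.0]
force: [0.6, -0.6, -0.4]
grip_width: 0.412
grip_force: 25.3
```

move_arm:
  moves:
    - {"turn":[0,0,0],"translation":[0,0,1],"hand":0.25}
    - {"turn":[0,0,0],"translation":[0,0,0],"hand":0.25}
    - {"turn":[0,0,0],"translation":[0,0,0],"hand":0.25}

```text
time_s: 28.38
eef_pos: [429.0, 235.2, 48.6]
ee_rot: [0.0, 0.643, 0.766, 0.0]
force: [0.3, 0.2, -0.3]
grip_width: 0.414
grip_force: 25.3
```

move_arm:
  moves:
    - {"turn":[0,0,0],"translation":[0,0,1],"hand":0.25}
    - {"turn":[0,0,0],"translation":[0,0,0],"hand":0.25}
    - {"turn":[0,0,0],"translation":[0,0,0],"hand":0.25}

```text
time_s: 28.63
eef_pos: [428.9, 235.2, 47.4]
ee_rot: [0.0, 0.643, 0.766, 0.0]
force: [0.3, 0.6, -1.0]
grip_width: 0.41
grip_force: 25.3
```

move_arm:
  moves:
    - {"turn":[0,0,0],"translation":[0,0,0.7],"hand":0.25}
    - {"turn":[0,0,0],"translation":[0,0,0],"hand":0.25}
    - {"turn":[0,0,0],"translation":[0,0,0],"hand":0.25}

```text
time_s: 28.88
eef_pos: [428.9, 235.1, 47.3]
ee_rot: [0.0, 0.643, 0.766, 0.0]
force: [-2.6, -0.9, 9.3]
grip_width: 0.41
grip_force: 26.6
```

move_arm:
  moves:
    - {"turn":[0,0,0],"translation":[0,0,-0.5],"hand":0.47}
    - {"turn":[0,0,0],"translation":[0,0,0],"hand":0.6}
    - {"turn":[0,0,0],"translation":[0,0,0],"hand":0.7}
    - {"turn":[0,0,0],"translation":[0,0,0],"hand":0.7}
    - {"turn":[0,0,0],"translation":[0,0,-20],"hand":0.7}
    - {"turn":[0,0,0],"translation":[0,0,-40],"hand":0.7}
    - {"turn":[0,0,0],"translation":[0,0,-40],"hand":0.7}
    - {"turn":[0,0,0],"translation":[0,0,-40],"hand":1}
    - {"turn":[0,0,0],"translation":[-40,0,0],"hand":1}
    - {"turn":[0,0,0],"translation":[-40,0,0],"hand":1}

```text
time_s: 29.72
eef_pos: [443.3, 156.5, 189.2]
ee_rot: [0.002, 0.641, 0.767, 0.002]
force: [0.2, -0.8, 0.1]
grip_width: 1.004
grip_force: 0.0
```

move_arm:
  moves:
    - {"turn":[0,0,0],"translation":[-30,0,-20],"hand":1}
    - {"turn":[0,0,0],"translation":[-30,0,-30],"hand":1}
    - {"turn":[0,0,0],"translation":[0,0,0],"hand":1}
    - {"turn":[0,0,0],"translation":[0,0,0],"hand":1}
    - {"turn":[0,0,0],"translation":[0,0,0],"hand":1}

```text
time_s: 30.13
eef_pos: [452.7, 98.0, 236.0]
ee_rot: [-0.0, 0.643, 0.766, -0.0]
force: [0.3, 0.8, -0.5]
grip_width: 1.0
grip_force: 0.0
```

```bash
python3 - <<'E'
from h import *
s,c=wrist("w15");print(s["eef_pos"],s["force"],s["time_s"])
W=world(c).reshape(-1,3)
for k,x,y,r,a,b in(("carton",429,234,60,48,70),("spice",530,232,30,90,115),("drop",442,361,25,55,70),("bulb",442,361,25,95,115),("sc",551,361,35,45,65)):
    P=W[(np.hypot(W[:,0]-x,W[:,1]-y)<r)&(W[:,2]>a)&(W[:,2]<b)]
    print(k,cv2.minAreaRect(P[:,:2].astype(np.float32)),np.round(np.percentile(P[:,2],[50,98]),1))
d=capture("scene");pickle.dump(d,open("scene2.pkl","wb"))
E
python3 meas.py scene2 | grep big
```

```text
[452.65613425  97.98219624 235.95789819] [ 0.31583948  0.76849902 -0.53814703] 30.1333
carton ((430.4472961425781, 231.31243896484375), (33.50218200683594, 77.34529876708984), 9.21761703491211) [61.1 63.2]
spice ((530.0366821289062, 232.5059814453125), (41.69475555419922, 40.619873046875), 30.74571990966797) [102.7 104.3]Traceback (most recent call last):
  File "<stdin>", line 6, in <module>
    return _quantile_unchecked(
        a, q, axis, out, overwrite_input, method, keepdims, weights)
    return _ureduce(a,
                    func=_quantile_ureduce_func,
    ...<5 lines>...
                    overwrite_input=overwrite_input,
                    method=method)
    r = func(a, **kwargs)
    result = _quantile(arr,
                       quantiles=q,
    ...<2 lines>...
                       out=out,
                       weights=wgt)
    slices_having_nans = np.isnan(arr[-1, ...])
                                  ~~~^^^^^^^^^
IndexError: index -1 is out of bounds for axis 0 with size 0
Traceback (most recent call last):
  File "meas.py", line 20, in <module>
    import sys; run(sys.argv[1:])
                ~~~^^^^^^^^^^^^^^
  File "meas.py", line 9, in run
    c=pickle.load(open(n+".pkl","rb"));W=world(c).reshape(-1,3)
                  ~~~~^^^^^^^^^^^^^^^
FileNotFoundError: [Errno 2] No such file or directory: 'scene2.pkl'
```

View pics/w15.png

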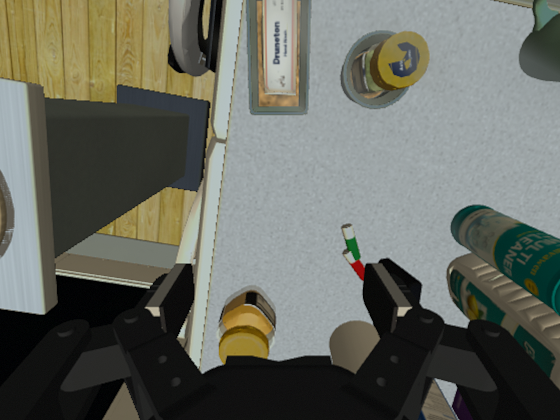

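The carton sits in the tray (280,50), with its top 5 mm above its table-standing reading, so it is on the floor. The spice jar (385,70) and big jar (247,320) are upright. One last check of the others with the fixed cameras.

Run:
```python
from h import *
for n in("scene","top"):
    c=capture(n);W=world(c).reshape(-1,3);W=W[np.isfinite(W[:,0])]
    for k,x,y,r,a,b in(("carton",429,234,62,48,70),("spice",530,232,30,90,115),("drop",442,361,25,55,70),("bulb",442,361,25,95,115),("sc",551,361,35,45,65),("big",445,-91,42,80,100)):
        P=W[(np.hypot(W[:,0]-x,W[:,1]-y)<r)&(W[:,2]>a)&(W[:,2]<b)]
        if len(P)>5: print(n,k,len(P),np.round((P.min(0)+P.max(0))/2),np.round(P[:,2].max()))
```

```text
scene carton 110 [434. 213.  56.] 63.0
scene spice 110 [527. 231.  97.] 105.0
scene bulb 18 [441. 359. 101.] 106.0
scene sc 63 [551. 355.  52.] 58.0
scene big 261 [443. -92.  86.] 92.0
top sc 78 [549. 361.  53.] 61.0
top big 292 [441. -89.  88.] 96.0
```

All in place, with the arm clear.

```bash
python3 -c "
from rig import finish_job
print(finish_job())"
```

```text
the job is handed in; nothing more can be done
None
```

The job is handed in: the spice jar, dropper bottle, scourer and carton were placed in that order and each measured upright on the floor of its grey holder, the big jar was left where it stands, and it took about 30 s of the 128 s allowed.

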